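# Eye-drop bottle into its compartment of the dispensing turntable

### The arm

A 6-joint arm with a two-finger parallel gripper is mounted at the origin on the work surface. World frame = base frame: x ahead of the robot, y to its left, z up, the work surface at z = 0. Lengths are in m, angles in rad, forces in N, time in s.
With the tool pointing down it reaches from about 0.3 to 0.825 m from the base axis. Payload 5.4 kg.
Tool frame: the origin (TCP) lies at the very end of the fingers, on their centre line; the grasp point (between the pads) lies 19 mm behind it; x points along the fingers, y is the direction in which the jaws open and shut, and the axes are right-handed (so a half turn about x gives the same grasp; the last joint's range is limited). The gripper opens to 92 mm and grips with 3 to 60 N. Pads are 20 mm wide; open, the fingers measure 128 mm over their backs; the gripper's body (75 mm by 189 mm) begins 69 mm behind the grasp point.
Start: joints at [-1.508, 0.158, 1.597, -0, 1.386, -0.21], TCP at [0.155, -0.554, 0.215] pointing down, gripper open.
Joint ranges: [-2.91, 2.91], [-0.94, 2.29], [0.18, 2.7], [-1.29, 4.43], [0.17, 2.64], [-3, 3]. Speed limits (rad/s): [2.57, 2.57, 3.14, 3.14, 3.14, 3.14].

### API

Orientations are given as [roll, pitch, yaw] about the fixed x, y, z axes, in that order (R = Rz(yaw) Ry(pitch) Rx(roll)).
In Python, from workcell import get_obs, read_camera, camera_info, sign_off, spot_in, tip_of gives the robot as it stands.
- The arm moves only by the tool arm_command, never from a script. Its argument "motion" is a list of rows, each a list of 4 numbers: the shift along the tool's x, y, z in units of 0.2 m (1.0 is 0.2 m), then the turn about the tool's x in units of pi rad (1.0 is pi rad). A call has 1 to 20 rows; each row shifts and turns the pose as measured when the row begins, along the tool's axes as they then stand; what a row does not reach is not made up. A row lasts 1/10 s, in which the tool goes at most 50 mm and 8.59 degrees, less where a joint would pass 70% of its speed; a pose out of reach is approached as far as the arm can. A call with a number of a shift or a turn outside -1 to 1 is refused whole. A call with a gripper value outside its range is refused whole. "fingers" is the opening, from 0 (shut) to 1 (fully open), set as the call begins (left out, the last holds). The fingers move at their own pace and stop on an object; "newtons" is the grip in N (left out, the last holds). Time passes only in rows, so rows that do not move let the fingers close. It gives the time, the measured TCP pose, the force and the opening at its end, in the units of the state.
- get_obs(): the state, without advancing time (a new reading comes with each control period).
- read_camera(name): name is "scene" or "top"; returns the picture (400x640x3 uint8, blue, green, red); there is no depth.
- camera_info(name): a dict with "camera_matrix" (3x3 intrinsics, pixels), "D" ([k1, k2, p1, p2, k3] as OpenCV has them; the pictures are not rectified), "T" (4x4, takes a point from camera to world coordinates). Camera axes: x right, y up, looking along -z (the intrinsics and any distortion apply to the point x, -y, -z); pixel columns grow to the right and rows downward; lengths in m; the calibration is good to about 2 mm. A picture is of the moment at which its call begins. camera_info takes no time and is no camera call.
- sign_off(): hands the job in, once; it reports no verdict.
Trained networks look in the newest picture that a camera, given by its name, has taken for a name from the list of things; names that differ only in an ending like _2 or _b are one class to them, and where a whole thing is asked for, a point or a joint stands for the part that bears it (a point fixed in the world has none). Each returns a list of dicts, best first, with "confidence" (0 to 1); they miss things now and then, are a little off and sometimes report something else, mostly with a low value. They report only what shows in the picture. A call takes as long as a camera call. They do not tell look-alikes from the thing itself.
- spot_in(query, camera): "at" ([x, y, z] in m, in world coordinates, good to about 4 mm: the middle of the surface that is visible of it).
- tip_of(query, camera): "at" ([x, y, z] in m, in world coordinates, good to about 4 mm: a listed point, or the origin of a listed thing).
The state is a dict: "t": time; "joints": joint angles; "dq": joint speeds; "joint_torque": joint torques, N m; "tool_pos": TCP position; "tool_rot": TCP orientation; "wrist_force": force on the tool from outside, world axes, zero at the start; "moment": the same for the moment, N m; "finger_gap": finger opening in m.
Only numpy, scipy, OpenCV 4.12 (cv2) and the standard library are available. Lean on these libraries where they do the work, as an engineer would, in place of code of your own. Each camera call takes 0.05 s, during which the arm holds its last target.

### The job

On the clinic desk, turn the round turntable bin by its black handle until the blue compartment is centred under the steel chute. Then take the blue-capped eye-drop bottle and let it fall through the chute into the blue compartment, and leave the turntable in that position.

Things in the scene. Friction and masses are not known exactly. Their poses are not given: they have to be found in the camera images.
- carousel (a joint): Angle (rad) of the turntable bin, counter-clockwise from above. 0: blue compartment centred under the chute; starts at +0.5 to +1.4. Light friction (0.02 N m), stays where left. White round tray, 330 mm across; floor 26 mm, outer wall and 4 dividers (4 mm thick) up to 65 mm above the desk. Four equal open compartments with blue, red, yellow, green floors, in that order counter-clockwise.
- handle (a point): Centre of the black bar handle on the turntable's axis, 131 mm above the desk. Bar 60 mm long, 14 mm wide, 34 mm high, on a 24 mm spindle; it turns the bin. The frame turns with the bin: z up, x and y along the dividers. The bar's long side lies along the diagonal x = y, whose +x +y end points to the middle of the blue compartment.
- chute_mouth (a point): Centre of the open top of the fixed, round, upright steel funnel (chute), 160 mm above the desk, 120 mm from the turntable's axis. Mouth 88 mm wide inside, 96 outside; straight below is a 60 mm wide outlet, 85 mm above the desk. A 22 mm post, 136 mm high, holds it on the side away from the axis. z up; y points from the axis to the chute.
- blue_bottle: Eye-drop bottle with a blue cap, standing on the desk: a plain cylinder 28 mm in diameter and 65 mm high (white body 42 mm, blue cap 23 mm, same width), about 40 g. Origin at the centre of its underside, z up through the cap. Two like it with a red and a yellow cap stand at least 80 mm from it, centre to centre.
There are look-alikes about, which are no part of the job. What is shaped like the blue_bottle but purple is not meant.

How it is judged:
On the way, in this order (a step that is already met when the one before it is completed fails the run):
1. the blue compartment stands under the chute (within about 12 degrees), at rest (value of joint carousel between -0.22 and 0.22 rad and velocity of joint carousel between -0.1 and 0.1 rad/s), for 0.3 s.
2. the blue-capped bottle is in the mouth of the chute (horizontal distance between blue_bottle and chute_mouth below 0.045 m and z of blue_bottle in the frame of chute_mouth between -0.1 and 0 m and value of joint carousel between -0.22 and 0.22 rad).
At the end, for the whole second after the job is handed in: The blue-capped bottle lies or stands in the blue compartment of the turntable, released and at rest, and the blue compartment is still under the chute within about 12 degrees (0.22 rad) (all of step 1 and x of blue_bottle in the frame of handle above 0 m and y of blue_bottle in the frame of handle above 0 m and horizontal distance between blue_bottle and handle below 0.165 m and height (world z) of blue_bottle below 0.08 m and linear speed of blue_bottle below 0.05 m/s); the robot touches nothing.
It also fails if it takes over 54 s, if anything falls off the work surface, if the arm or the gripper's body presses on something with over 40 N, if the wrist force passes 120 N, or if a joint passes its speed limit or range.

## Working session

There is one attempt and no reset: what is moved stays moved. The work goes in short steps, Python scripts to look and compute and a tool call to move; the robot and the scene stay as the last step left them, time stands still between calls to the robot, and variables do not carry over. Pictures are saved under pics/ and viewed, and the job is handed in when it is done.

Besides the shell and the picture viewer there is one more tool, called after "Request:" as a command line: name --pt "numbers of a row" for each row, then --argument value for the rest. arm_command: Moves the arm, as the interface text tells. Shifts and turns lie within -1 to 1; 1 stands for 0.2 m of shift or pi rad of turn. Its arguments: {"type":"object","properties":{"motion":{"type":"array"},"fingers":{"type":"number"},"newtons":{"type":"number"}},"required":["motion"]}

```bash
mkdir -p pics; ls
python3 - <<'E'
from workcell import *
import cv2
for c in("scene","top"):
    im=read_camera(c); cv2.imwrite(f"pics/{c}0.png",im)
    print(c,camera_info(c)["T"].__repr__())
    for q in("handle","chute_mouth","blue_bottle"):
        print(q,"tip",[(x["at"],x["confidence"]) for x in tip_of(q,c)])
        if q=="blue_bottle": print(q,"spot",[(x["at"],x["confidence"]) for x in spot_in(q,c)])
print(get_obs())
E
```

```text
pics
scene array([[ 0.49170455, -0.69894364,  0.51933074,  0.94470456],
       [ 0.87064056,  0.4045909 , -0.27980568, -0.28804731],
       [-0.01454809,  0.58973213,  0.80746787,  0.80923576],
       [ 0.        ,  0.        ,  0.        ,  1.        ]])
handle tip [([0.5128, 0.0167, 0.131], 0.92)]
chute_mouth tip [([0.55, 0.1344, 0.1645], 0.71)]
blue_bottle tip [([0.4473, -0.389, 0.0011], 0.79), ([0.4283, -0.3163, -0.0008], 0.7), ([0.3601, -0.292, 0.0002], 0.59), ([0.5017, -0.3787, -0.0002], 0.57)]
blue_bottle spot [([0.5105, -0.3752, 0.0518], 0.88), ([0.4334, -0.3144, 0.051], 0.75), ([0.3712, -0.2892, 0.0515], 0.64), ([0.4538, -0.3848, 0.0534], 0.59)]
top array([[-0.03866279,  0.97870832, -0.20158176,  0.25561755],
       [-0.99923276, -0.03912929,  0.0016716 , -0.04858364],
       [-0.00625174,  0.20149173,  0.97947026,  1.28306892],
       [ 0.        ,  0.        ,  0.        ,  1.        ]])
handle tip [([0.5179, 0.0219, 0.1315], 0.93)]
chute_mouth tip [([0.5523, 0.1352, 0.1582], 0.77)]
blue_bottle tip [([0.4463, -0.3871, -0.0027], 0.62), ([0.3609, -0.2885, -0.0042], 0.56), ([0.4225, -0.3198, -0.0002], 0.45)]
blue_bottle spot [([0.4448, -0.3829, 0.0612], 0.67), ([0.4999, -0.3745, 0.0635], 0.56), ([0.4213, -0.3098, 0.0673], 0.44)]
{'t': 0.5, 'joints': array([-1.50813040e+00,  1.58413464e-01,  1.59704953e+00,  1.63596753e-05,
        1.38620290e+00, -2.10117121e-01]), 'dq': array([ 0.00060784, -0.00109199, -0.00036858,  0.0004386 ,  0.00087689,
        0.00078726]), 'joint_torque': array([ 6.84630522e-04, -3.85229158e+01, -3.22064209e+01,  7.00629805e-02,
        3.15544498e-02, -2.28036896e-05]), 'tool_pos': array([ 0.15488496, -0.55370547,  0.21456874]), 'tool_rot': array([-1.99706422,  1.57072134,  1.41730848]), 'wrist_force': array([-0.15352649,  0.31943306,  0.80432291]), 'moment': array([-0.01379314, -0.03976786, -0.01732906]), 'finger_gap': 0.09174736141404684}
```

View pics/scene0.png

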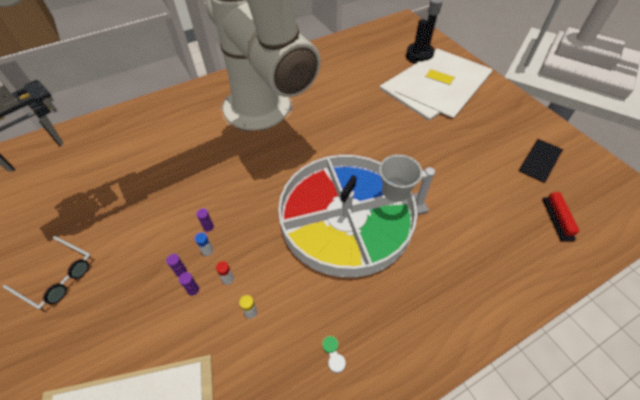

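View pics/top0.png

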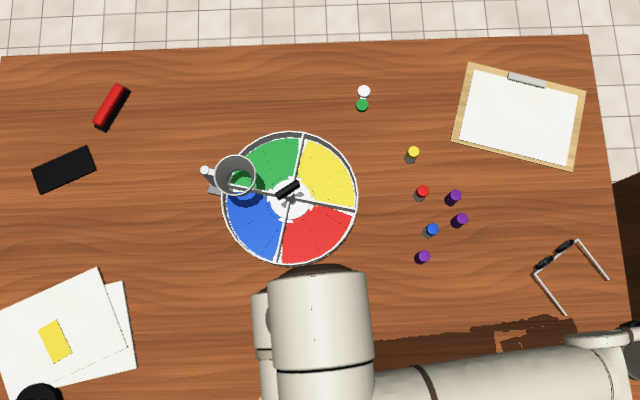

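```bash
cat > h.py <<'E'
import numpy as np, cv2
from workcell import *
def px2w(c,uv,z):
    i=camera_info(c);T=np.array(i["T"])
    p=cv2.undistortPoints(np.array(uv,float).reshape(-1,1,2),np.array(i["camera_matrix"],float),np.array(i["D"],float)).reshape(-1,2)
    d=np.c_[p[:,0],-p[:,1],-np.ones(len(p))]@T[:3,:3].T
    o=T[:3,3]; return o+d*((z-o[2])/d[:,2])[:,None]
def w2px(c,P):
    i=camera_info(c);T=np.array(i["T"])
    q=(np.atleast_2d(P)-T[:3,3])@T[:3,:3]; q=q*[1,-1,-1]
    return cv2.projectPoints(q,np.zeros(3),np.zeros(3),np.array(i["camera_matrix"],float),np.array(i["D"],float))[0].reshape(-1,2)
E
python3 - <<'E'
from h import *
im=cv2.imread("pics/top0.png");sc=cv2.imread("pics/scene0.png")
for n,i in(("top",im),("scene",sc)):
    hsv=cv2.cvtColor(i,cv2.COLOR_BGR2HSV)
    m=cv2.inRange(hsv,(100,120,60),(118,255,255))
    _,_,st,ce=cv2.connectedComponentsWithStats(m)
    for s,c in zip(st[1:],ce[1:]):
        if s[4]>20: print(n,"blue",s,c,px2w(n,[c],.065 if n=="top" else .0535))
    m=cv2.inRange(hsv,(0,0,0),(180,255,50))
    hp=w2px(n,[.515,.019,.131])[0]; print(hp)
    k=np.zeros_like(m);cv2.circle(k,tuple(int(v) for v in hp),22,255,-1)
    _,lab,st,ce=cv2.connectedComponentsWithStats(m&k)
    for j in range(1,len(st)):
        if st[j][4]>15:
            v,u=np.where(lab==j); w=px2w(n,np.c_[u,v],.14)[:,:2]
            e,V=np.linalg.eigh(np.cov(w.T)); print(n,"bar",st[j],w.mean(0),np.sqrt(e*12),np.arctan2(V[1,1],V[0,1]))
cv2.imwrite("pics/z.png",np.hstack([cv2.resize(im[120:280,210:370],(400,400),interpolation=2),cv2.resize(sc[140:290,270:440],(400,353),interpolation=2)[:353].copy() if 0 else cv2.resize(sc[140:290,275:425],(400,400),interpolation=2)]))
E
```

```text
top blue [ 227  192   56   69 2504] [254.85463259 222.86940895] [[0.45322602 0.10287958 0.065     ]]
top blue [426 223  13  13 116] [431.59482759 228.99137931] [[ 0.42200926 -0.31387509  0.065     ]]
[287.73913926 189.98162485]
top bar [275 180  25  20 166] [0.51423549 0.01863242] [0.01872106 0.05858805] 2.1565488917859827
scene blue [ 335  167   48   33 1012] [360.67490119 181.73418972] [[0.46453867 0.09252163 0.0535    ]]
scene blue [196 233  12  13 115] [201.22608696 239.05217391] [[ 0.4222235 -0.3179401  0.0535   ]]
[348.17581238 188.068272  ]
scene bar [341 177  14  25 143] [0.52271394 0.01244014] [0.01344276 0.06665612] 2.1902392872034184
```

View pics/z.png

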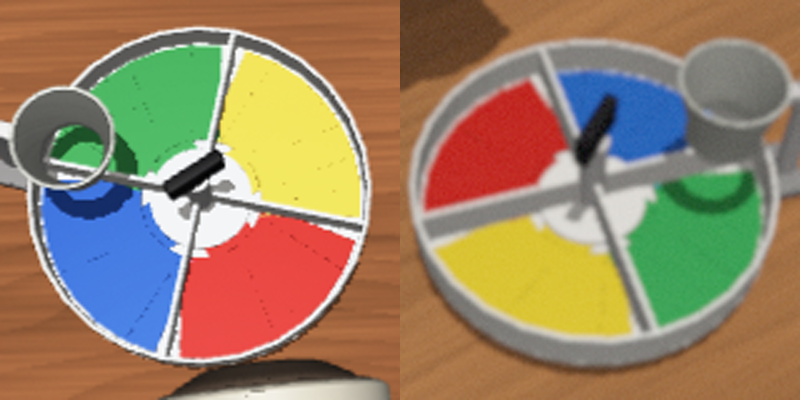

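```bash
cat >> h.py <<'E'
from scipy.spatial.transform import Rotation as Ro
def go(p,yaw=None):
    o=get_obs();R=Ro.from_euler("xyz",o["tool_rot"]).as_matrix()
    d=R.T@(np.array(p)-o["tool_pos"])
    y=np.arctan2(R[1,1],R[0,1]); print("t",round(o["t"],2),"pos",o["tool_pos"].round(4),"yaw_y",y.round(3),"gap",round(o["finger_gap"],4),"j",np.array(o["joints"]).round(2))
    print("R",R.round(2).tolist())
    print("shift units",(d/.2).round(3), "mm",(d*1000).round(1))
    if yaw is not None:
        a=(yaw-y+np.pi/2)%np.pi-np.pi/2   # world yaw change
        print("turn units about tool x", (-a/np.pi).round(4),"or",(-a/np.pi+np.sign(a)).round(4))
E
python3 - <<'E'
from h import *
go([.515,.019,.215],2.17-np.pi/2)
E
```

```text
t 0.5 pos [ 0.1549 -0.5537  0.2146] yaw_y -1.298 gap 0.0917 j [-1.51  0.16  1.6   0.    1.39 -0.21]
R [[0.0, 0.27, -0.96], [0.0, -0.96, -0.27], [-1.0, -0.0, -0.0]]
shift units [-2.000e-03 -2.273e+00 -2.505e+00] mm [-4.000e-01 -4.545e+02 -5.011e+02]
turn units about tool x 0.3961 or -0.6039
```

Request:
arm_command --pt "0 -0.15 -0.165 0" --pt "0 -0.15 -0.165 0" --pt "0 -0.15 -0.165 0" --pt "0 -0.15 -0.165 0" --pt "0 -0.15 -0.165 0" --pt "0 -0.15 -0.165 0" --pt "0 -0.15 -0.165 0" --pt "0 -0.15 -0.165 0" --pt "0 -0.15 -0.165 0" --pt "0 -0.15 -0.165 0" --pt "0 -0.15 -0.165 0" --pt "0 -0.15 -0.165 0" --pt "0 -0.15 -0.165 0" --pt "0 -0.15 -0.165 0" --pt "0 -0.15 -0.165 0" --fingers 0.5

```text
t: 2.0
tool_pos: [0.523, 0.0293, 0.216]
tool_rot: [2.148, 1.559, -0.732]
wrist_force: [1.2, 0.1, 0.8]
finger_gap: 0.0461
```

Request:
arm_command --pt "0 0 0 -0.045" --pt "0 0 0 -0.045" --pt "0 0 0 -0.045" --pt "0 0 0 -0.045" --pt "0 0 0 -0.045" --pt "0 0 0 -0.045" --pt "0 0 0 -0.045" --pt "0 0 0 -0.045" --pt "0 0 0 -0.045" --pt "0 0 0 -0.045" --pt "0 0 0 -0.045" --pt "0 0 0 -0.045" --pt "0 0 0 -0.045" --pt "0 0 0 -0.02"

```text
t: 3.4
tool_pos: [0.5253, 0.0365, 0.2163]
tool_rot: [0.34, 1.559, -0.55]
wrist_force: [-0.4, 0.3, -0.2]
finger_gap: 0.0461
```

Run:
```python
from h import *
go([.515,.019,.215],2.17-np.pi/2)
```

```text
t 3.4 pos [0.5253 0.0365 0.2163] yaw_y 0.682 gap 0.0461 j [-0.16  0.02  1.74 -0.    1.37 -0.84]
R [[0.01, 0.78, 0.63], [-0.01, 0.63, -0.78], [-1.0, 0.0, 0.01]]
shift units [ 0.006 -0.095  0.035] mm [  1.3 -19.    7.1]
turn units about tool x 0.0262 or -0.9738
```

Request:
arm_command --pt "0 -0.095 0.035 0.026" --pt "0 0 0 0" --pt "0 0 0 0"

```text
t: 3.7
tool_pos: [0.515, 0.0191, 0.2165]
tool_rot: [0.483, 1.559, -0.488]
wrist_force: [-0.1, 0.0, 0.4]
finger_gap: 0.0461
```

Run:
```python
from h import *
im=read_camera("scene"); cv2.imwrite("pics/s1.png",im[100:300,240:500].repeat(3,0).repeat(3,1))
go([.515,.019,.116],2.17-np.pi/2)
```

```text
t 3.75 pos [0.515  0.0192 0.2165] yaw_y 0.601 gap 0.0457 j [-0.2  -0.01  1.77 -0.    1.37 -0.8 ]
R [[0.01, 0.82, 0.57], [-0.01, 0.57, -0.82], [-1.0, 0.01, 0.01]]
shift units [ 0.502 -0.003 -0.005] mm [100.5  -0.7  -1. ]
turn units about tool x 0.0005 or -0.9995
```

View pics/s1.png

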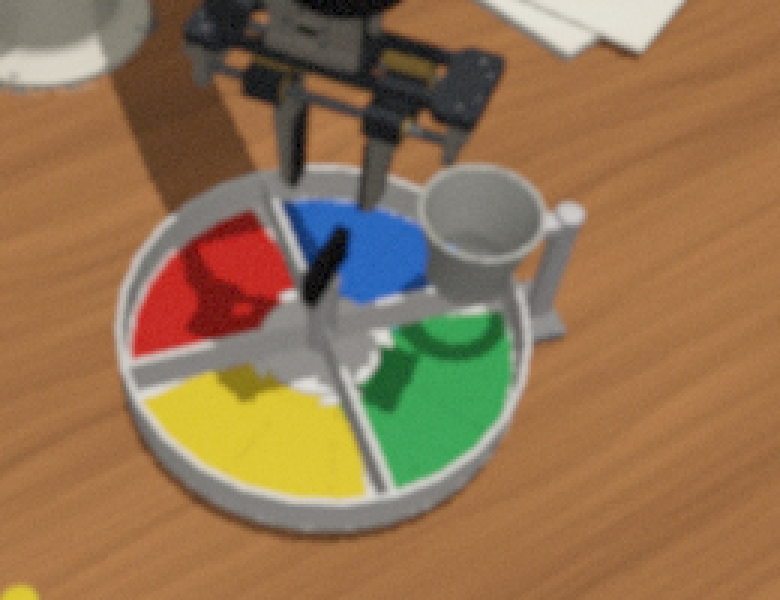

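Request:
arm_command --pt "0.125 0 0 0" --pt "0.125 0 0 0" --pt "0.125 0 0 0" --pt "0.12 -0.003 -0.005 0" --pt "0 0 0 0"

```text
t: 4.25
tool_pos: [0.5181, 0.0212, 0.1162]
tool_rot: [0.626, 1.554, -0.338]
wrist_force: [-0.8, 0.3, -0.8]
finger_gap: 0.0464
```

Request:
arm_command --pt "0 0 0 0" --pt "0 0 0 0" --pt "0 0 0 0" --pt "0 0 0 0" --pt "0 0 0 0" --fingers 0 --newtons 10

```text
t: 4.75
tool_pos: [0.5164, 0.0185, 0.1189]
tool_rot: [0.039, 1.554, -0.921]
wrist_force: [3.8, 1.5, -8.9]
finger_gap: 0.0136
```

Run:
```python
from h import *
im=read_camera("scene"); cv2.imwrite("pics/s2.png",im[100:300,240:500].repeat(3,0).repeat(3,1))
go([.515,.019,.116],1.265-np.pi/2)
for c in("scene","top"):
    if c=="top": read_camera(c)
    print([(x["at"],x["confidence"]) for x in tip_of("chute_mouth",c)])
```

```text
t 4.8 pos [0.5164 0.0186 0.1189] yaw_y 0.61 gap 0.0143 j [-0.19  0.1   1.86 -0.01  1.17 -0.8 ]
R [[0.01, 0.82, 0.57], [-0.01, 0.57, -0.82], [-1.0, 0.0, 0.02]]
shift units [ 0.014 -0.004 -0.006] mm [ 2.9 -0.9 -1.2]
turn units about tool x 0.2916 or -0.7084
[([0.548, 0.1357, 0.1623], 0.57)]
[([0.5516, 0.1332, 0.159], 0.8)]
```

View pics/s2.png

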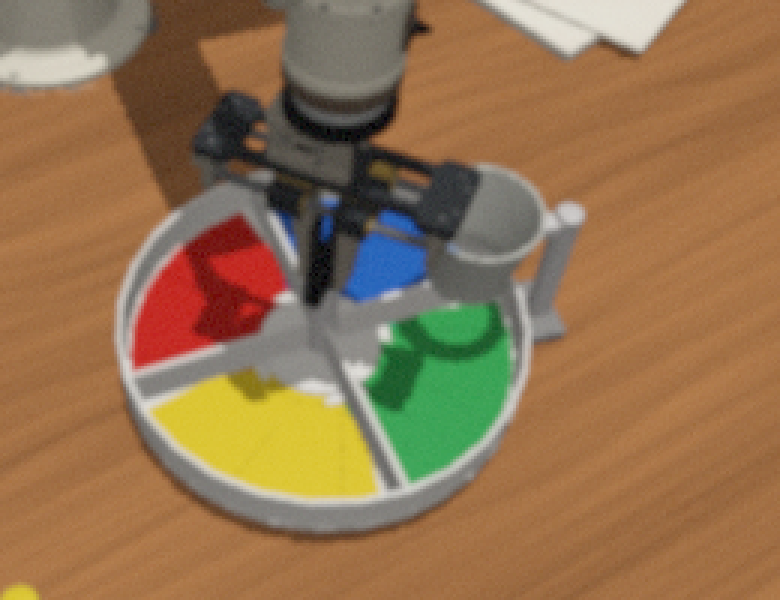

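Request:
arm_command --pt "0 0 0 0.024" --pt "0 0 0 0.024" --pt "0 0 0 0.024" --pt "0 0 0 0.024" --pt "0 0 0 0.024" --pt "0 0 0 0.024" --pt "0 0 0 0.024" --pt "0 0 0 0.024" --pt "0 0 0 0.024" --pt "0 0 0 0.024" --pt "0 0 0 0.024" --pt "0 0 0 0.024" --pt "0 0 0 0"

```text
t: 6.25
tool_pos: [0.5158, 0.0184, 0.119]
tool_rot: [0.895, 1.554, -1.006]
wrist_force: [1.0, -1.1, -4.8]
finger_gap: 0.0141
```

Run:
```python
from h import *
im=read_camera("scene"); cv2.imwrite("pics/s3.png",im[100:300,240:500].repeat(3,0).repeat(3,1))
print(get_obs()["wrist_force"])
go([.5155,.0188,.116],1.277-np.pi/2)
```

```text
[-0.08156989 -0.61687609 -5.32532747]
t 6.3 pos [0.5158 0.0184 0.1189] yaw_y -0.328 gap 0.0145 j [-0.19  0.1   1.86 -0.01  1.17  0.14]
R [[0.01, 0.95, -0.32], [-0.01, -0.32, -0.95], [-1.0, 0.01, 0.01]]
shift units [ 0.015 -0.002 -0.001] mm [ 2.9 -0.4 -0.3]
turn units about tool x -0.0108 or 0.9892
```

View pics/s3.png

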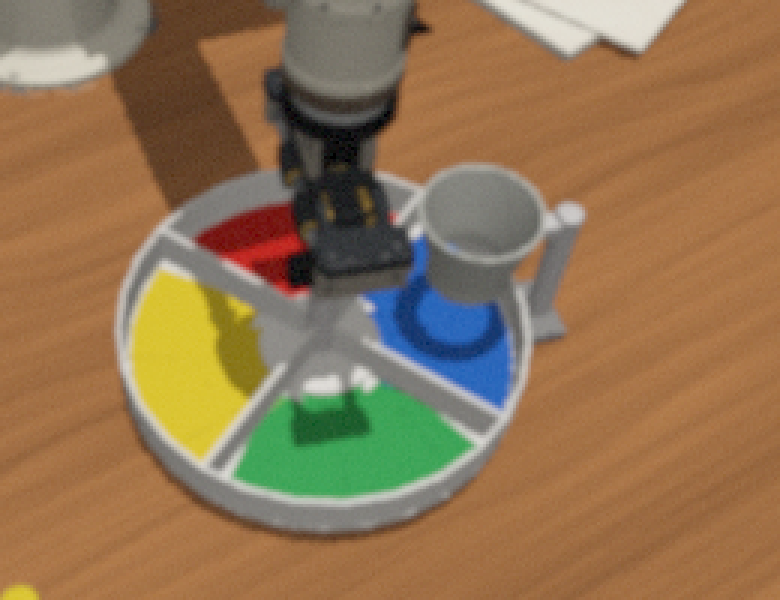

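Request:
arm_command --pt "0 0 0 -0.011" --pt "0 0 0 0" --pt "0 0 0 0"

```text
t: 6.6
tool_pos: [0.5158, 0.0185, 0.1189]
tool_rot: [0.864, 1.554, -0.995]
wrist_force: [-0.4, -1.6, -4.8]
finger_gap: 0.0141
```

Request:
arm_command --pt "0 0 0 0" --pt "0 0 0 0" --pt "0 0 0 0" --pt "0 0 0 0" --pt "-0.12 0 0 0" --pt "-0.12 0 0 0" --pt "-0.12 0 0 0" --pt "-0.12 0 0 0" --pt "0 0 0 0" --fingers 0.5

```text
t: 7.5
tool_pos: [0.5173, 0.0206, 0.2218]
tool_rot: [1.212, 1.549, -0.646]
wrist_force: [-0.1, -0.3, 0.2]
finger_gap: 0.0458
```

Run:
```python
from h import *
go([.423,-.316,.2],.785)
im=read_camera("top");i=im
hsv=cv2.cvtColor(i,cv2.COLOR_BGR2HSV)
for nm,lo,hi in(("red",(0,150,80),(8,255,255)),("purple",(125,80,50),(150,255,255)),("blue",(100,120,60),(118,255,255))):
    _,_,st,ce=cv2.connectedComponentsWithStats(cv2.inRange(hsv,lo,hi))
    for s,c in zip(st[1:],ce[1:]):
        if 20<s[4]<300: print(nm,s[4],c,px2w("top",[c],.065))
```

```text
t 7.5 pos [0.5173 0.0206 0.2218] yaw_y -0.288 gap 0.0458 j [-0.19 -0.01  1.76 -0.01  1.37  0.1 ]
R [[0.02, 0.96, -0.28], [-0.01, -0.28, -0.96], [-1.0, 0.02, 0.01]]
shift units [0.122 0.024 1.747] mm [ 24.5   4.8 349.4]
turn units about tool x -0.3416 or 0.6584
red 112 [422.58928571 190.33928571] [[ 0.51606388 -0.29994747  0.065     ]]
purple 117 [454.35897436 195.88888889] [[ 0.49947184 -0.37491727  0.065     ]]
purple 130 [460.58461538 219.17692308] [[ 0.44263401 -0.38457787  0.065     ]]
purple 116 [423.06034483 256.3362069 ] [[ 0.35853001 -0.28870075  0.065     ]]
blue 241 [245.21576763 194.61825726] [[0.52257937 0.12502871 0.065     ]]
blue 24 [265.66666667 195.        ] [[0.51968015 0.07602746 0.065     ]]
blue 116 [431.59482759 228.99137931] [[ 0.42200926 -0.31387509  0.065     ]]
```

Request:
arm_command --pt "0 0 0.19 0" --pt "0 0 0.19 0" --pt "0 0 0.19 0" --pt "0 0 0.19 0" --pt "0 0 0.19 0" --pt "0 0 0.19 0" --pt "0 0 0.19 0" --pt "0 0 0.19 0" --pt "0 0 0.19 0" --pt "0 0 0 -0.043" --pt "0 0 0 -0.043" --pt "0 0 0 -0.043" --pt "0 0 0 -0.043" --pt "0 0 0 -0.043" --pt "0 0 0 -0.043" --pt "0 0 0 -0.043" --pt "0 0 0 -0.041" --pt "0 0 0 0"

```text
t: 9.35
tool_pos: [0.4037, -0.3102, 0.1876]
tool_rot: [2.996, 1.545, 2.254]
wrist_force: [-0.2, 0.1, -0.2]
finger_gap: 0.0457
```

Run:
```python
from h import *
go([.422,-.315,.1],.785)
im=read_camera("top");cv2.imwrite("pics/t4.png",im[110:310,180:440].repeat(3,0).repeat(3,1))
```

```text
t 9.35 pos [ 0.4037 -0.3102  0.1876] yaw_y 0.829 gap 0.0457 j [-0.89  0.03  1.79 -0.    1.35 -1.72]
R [[-0.02, 0.68, 0.74], [0.02, 0.74, -0.68], [-1.0, 0.0, -0.03]]
shift units [0.436 0.042 0.095] mm [87.2  8.5 19. ]
turn units about tool x 0.0141 or -0.9859
```

View pics/t4.png

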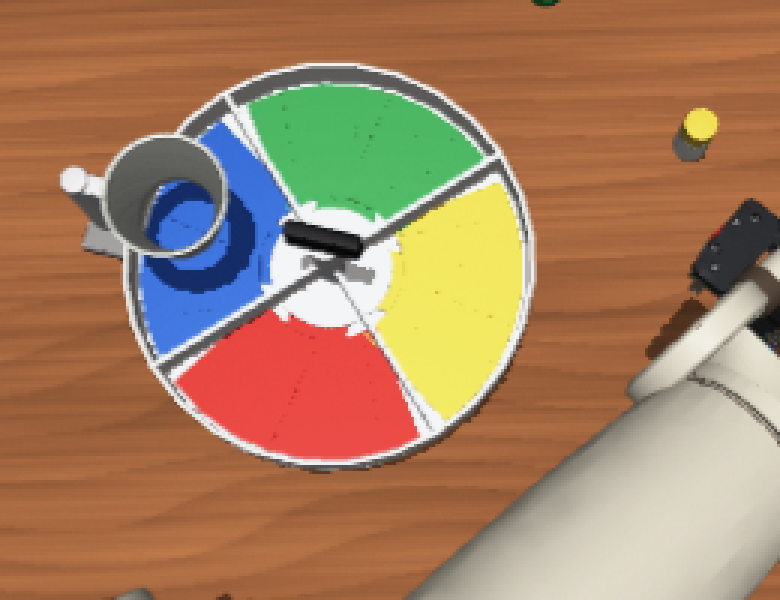

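Request:
arm_command --pt "0 0.042 0.095 0.012" --pt "0.1 0 0 0" --pt "0.1 0 0 0" --pt "0.1 0 0 0" --pt "0.1 0 0 0" --pt "0 0 0 0"

```text
t: 10.0
tool_pos: [0.4214, -0.3136, 0.1004]
tool_rot: [3.05, 1.54, 2.246]
wrist_force: [0.0, -0.2, -0.0]
finger_gap: 0.0461
```

Run:
```python
from h import *
go([.422,-.315,.033],.785)
im=read_camera("top")
hsv=cv2.cvtColor(im,cv2.COLOR_BGR2HSV)
m=cv2.inRange(hsv,(0,0,0),(180,255,50))
k=np.zeros_like(m);cv2.circle(k,(288,190),22,255,-1)
_,lab,st,ce=cv2.connectedComponentsWithStats(m&k)
for j in range(1,len(st)):
    if st[j][4]>60:
        v,u=np.where(lab==j); w=px2w("top",np.c_[u,v],.14)[:,:2]
        e,V=np.linalg.eigh(np.cov(w.T)); print("bar",w.mean(0),np.sqrt(e*12),np.arctan2(V[1,1],V[0,1])%np.pi)
s=read_camera("scene");cv2.imwrite("pics/s5.png",s[150:350,110:370].repeat(3,0).repeat(3,1))
```

```text
t 10.0 pos [ 0.4214 -0.3136  0.1004] yaw_y 0.767 gap 0.0461 j [-0.87  0.17  1.82  0.    1.18 -1.64]
R [[-0.02, 0.72, 0.69], [0.02, 0.69, -0.72], [-1.0, 0.0, -0.03]]
shift units [ 0.336 -0.004  0.017] mm [67.3 -0.7  3.5]
turn units about tool x -0.0058 or 0.9942
bar [0.51391902 0.01843694] [0.01821226 0.05924024] 1.2586055686820454
```

View pics/s5.png

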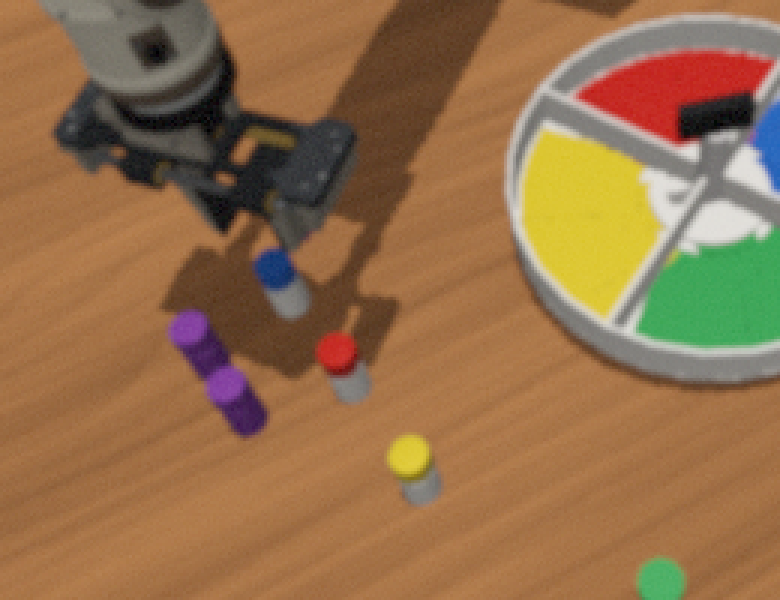

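Request:
arm_command --pt "0.08 0 0.01 0" --pt "0.085 0 0.007 0" --pt "0.085 0 0 0" --pt "0.08 0 0 0" --pt "0 0 0 0"

```text
t: 10.6
tool_pos: [0.429, -0.3221, 0.0436]
tool_rot: [3.007, 1.56, 2.198]
wrist_force: [0.1, -0.3, 0.2]
finger_gap: 0.0458
```

Request:
arm_command --pt "0 0 0 0" --pt "0 0 0 0" --pt "0 0 0 0" --pt "0 0 0 0" --pt "0 0 0 0" --fingers 0 --newtons 15

```text
t: 11.1
tool_pos: [0.4317, -0.3251, 0.0492]
tool_rot: [2.649, 1.569, 1.839]
wrist_force: [0.5, 0.4, -0.6]
finger_gap: 0.0275
```

Request:
arm_command --pt "-0.1 0 0 0" --pt "-0.2 0 0 0" --pt "-0.2 0 0 0" --pt "-0.2 0 0 0" --pt "-0.2 0 0 0" --pt "-0.15 0 0 0" --pt "0 0 0 0"

```text
t: 11.8
tool_pos: [0.4307, -0.3242, 0.2666]
tool_rot: [2.927, 1.565, 2.116]
wrist_force: [-0.4, -0.9, 0.4]
finger_gap: 0.0274
```

Run:
```python
from h import *
go([.5505,.1345,.25],.785)
s=read_camera("scene");cv2.imwrite("pics/s6.png",s[100:300,110:370].repeat(3,0).repeat(3,1))
```

```text
t 11.8 pos [ 0.4307 -0.3242  0.2666] yaw_y 0.76 gap 0.0274 j [-0.87  0.04  1.62  0.    1.49 -1.63]
R [[-0.0, 0.72, 0.69], [0.0, 0.69, -0.72], [-1.0, 0.0, -0.01]]
shift units [ 0.092  2.015 -1.249] mm [  18.4  402.9 -249.8]
turn units about tool x -0.0079 or 0.9921
```

View pics/s6.png

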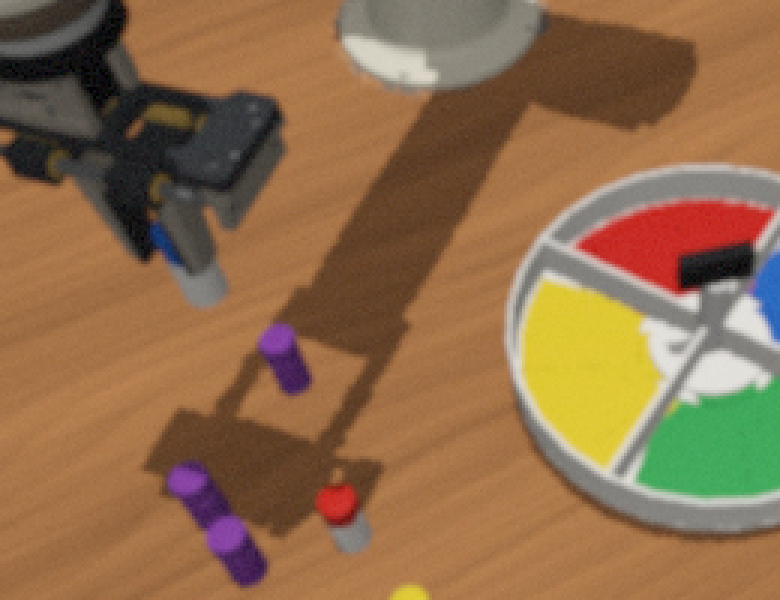

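Run:
```python
from h import *
o=get_obs();R=Ro.from_euler("xyz",o["tool_rot"]).as_matrix();p=o["tool_pos"]
for c in("scene","top"):
    read_camera(c)
    for f in(tip_of,spot_in):
        for x in f("blue_bottle",c):
            d=np.array(x["at"])-p
            if np.linalg.norm(d)<.15: print(c,f.__name__,x["confidence"],x["at"],"tool mm",(R.T@d*1000).round(1))
s=read_camera("scene")
hsv=cv2.cvtColor(s,cv2.COLOR_BGR2HSV)[195:203,165:188];print(hsv[4].tolist())
```

```text
scene call 0.63 [0.4262, -0.3163, 0.216] tool mm [48.2  2.1 -7.4]
scene call 0.51 [0.4368, -0.319, 0.2409] tool mm [23.2  7.9  1.7]
top call 0.39 [0.421, -0.3137, 0.2135] tool mm [ 50.8   0.1 -12.8]
top call 0.41 [0.4236, -0.318, 0.278] tool mm [-13.8  -0.9  -8.5]
[[14, 149, 164], [14, 147, 166], [14, 151, 166], [14, 141, 166], [14, 144, 168], [14, 144, 168], [14, 139, 165], [13, 131, 165], [12, 108, 154], [10, 53, 143], [12, 31, 138], [15, 12, 133], [15, 11, 134], [24, 9, 135], [24, 9, 136], [15, 12, 132], [15, 15, 133], [25, 12, 130], [30, 8, 124], [12, 10, 123], [12, 26, 127], [10, 49, 134], [13, 94, 146]]
```

Request:
arm_command --pt "0 0.1 -0.06 0" --pt "0 0.17 -0.105 0" --pt "0 0.17 -0.105 0" --pt "0 0.17 -0.105 0" --pt "0 0.17 -0.105 0" --pt "0 0.17 -0.105 0" --pt "0 0.17 -0.105 0" --pt "0 0.17 -0.105 0" --pt "0 0.17 -0.105 0" --pt "0 0.17 -0.105 0" --pt "0 0.17 -0.105 0" --pt "0 0.15 -0.095 0" --pt "0 0 0 0" --pt "0 0 0 0" --newtons 20

```text
t: 13.6
tool_pos: [0.5453, 0.1394, 0.2535]
tool_rot: [-2.962, 1.537, 2.507]
wrist_force: [-0.5, 0.1, 0.2]
finger_gap: 0.0273
```

Run:
```python
from h import *
go([.5505,.1345,.25],.785)
o=get_obs();R=Ro.from_euler("xyz",o["tool_rot"]).as_matrix();p=o["tool_pos"]
for c in("scene","top"):
    s=read_camera(c);cv2.imwrite(f"pics/{c}7.png",s[80:280,(270 if c=="scene" else 130):(530 if c=="scene" else 390)].repeat(3,0).repeat(3,1))
    for f in(tip_of,spot_in):
        for x in f("blue_bottle",c):
            d=np.array(x["at"])-p
            if np.linalg.norm(d)<.15: print(c,f.__name__,x["confidence"],x["at"],"tool mm",(R.T@d*1000).round(1))
```

```text
t 13.6 pos [0.5453 0.1394 0.2535] yaw_y 0.757 gap 0.0273 j [ 0.02  0.12  1.56  0.02  1.49 -0.73]
R [[-0.03, 0.73, 0.69], [0.02, 0.69, -0.73], [-1.0, -0.01, -0.03]]
shift units [0.016 0.002 0.036] mm [3.3 0.4 7.3]
turn units about tool x -0.009 or 0.991
scene call 0.91 [0.5405, 0.1489, 0.2065] tool mm [47.3  3.3 -8.6]
scene call 0.69 [0.5478, 0.1423, 0.2478] tool mm [ 5.7  3.8 -0.2]
```

View pics/scene7.png

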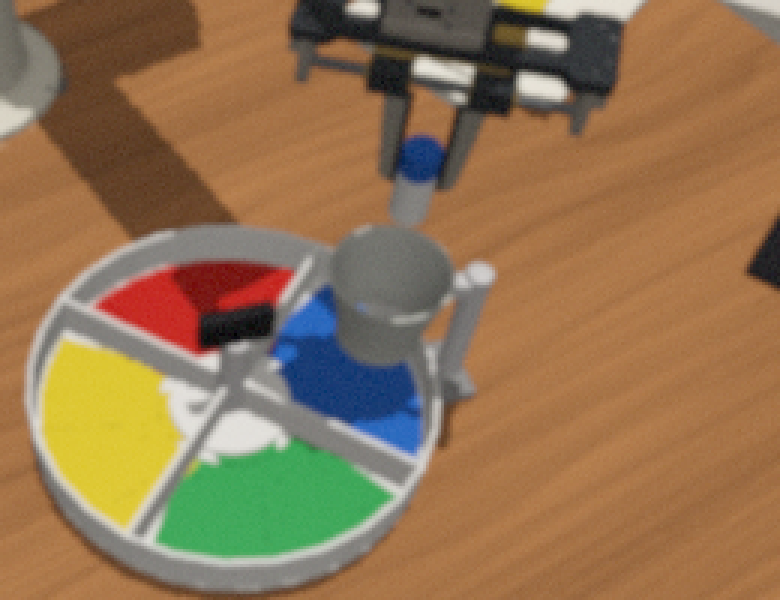

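View pics/top7.png

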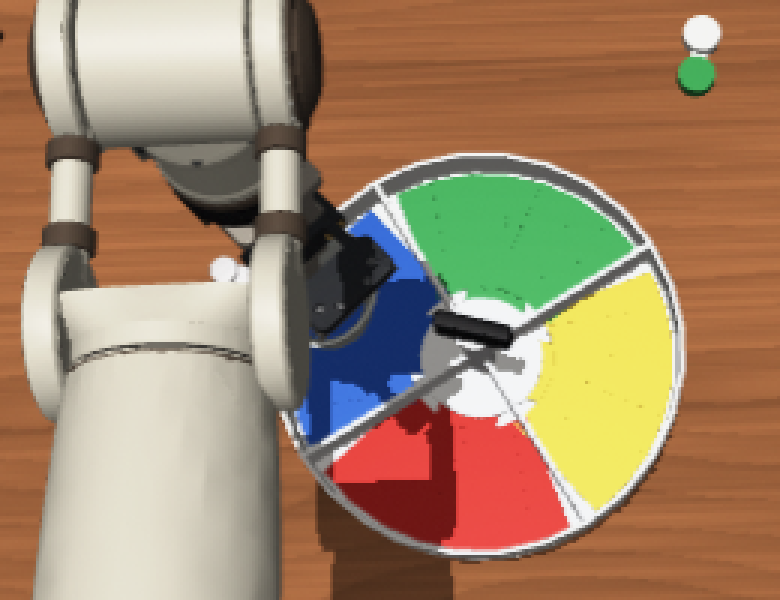

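Request:
arm_command --pt "0 -0.01 0.045 0" --pt "0 0 0.045 0" --pt "0.1 0 0 0" --pt "0.1 0 0 0" --pt "0.05 0 0 0" --pt "0 0 0 0" --pt "0 0 0 0"

```text
t: 14.6
tool_pos: [0.5593, 0.1181, 0.2043]
tool_rot: [-3.071, 1.542, 2.389]
wrist_force: [1.0, 0.3, -0.9]
finger_gap: 0.0274
```

Run:
```python
from h import *
go([.5505,.1345,.195],.785)
o=get_obs();R=Ro.from_euler("xyz",o["tool_rot"]).as_matrix();p=o["tool_pos"]
for c in("scene",):
    s=read_camera(c);cv2.imwrite(f"pics/{c}8.png",s[80:280,270:530].repeat(3,0).repeat(3,1))
    for f in(tip_of,spot_in):
        for x in f("blue_bottle",c):
            d=np.array(x["at"])-p
            if np.linalg.norm(d)<.15: print(f is tip_of,x["confidence"],x["at"],"tool mm",(R.T@d*1000).round(1))
```

```text
t 14.6 pos [0.5593 0.1181 0.2043] yaw_y 0.748 gap 0.0274 j [-0.01  0.17  1.6   0.02  1.39 -0.77]
R [[-0.02, 0.73, 0.68], [0.02, 0.68, -0.73], [-1.0, -0.0, -0.03]]
shift units [ 0.049  0.024 -0.088] mm [  9.8   4.7 -17.7]
turn units about tool x -0.0119 or 0.9881
True 0.64 [0.554, 0.1257, 0.1575] tool mm [47.   1.4 -7.8]
False 0.53 [0.5617, 0.1208, 0.2025] tool mm [ 1.8  3.6 -0.2]
```

View pics/scene8.png

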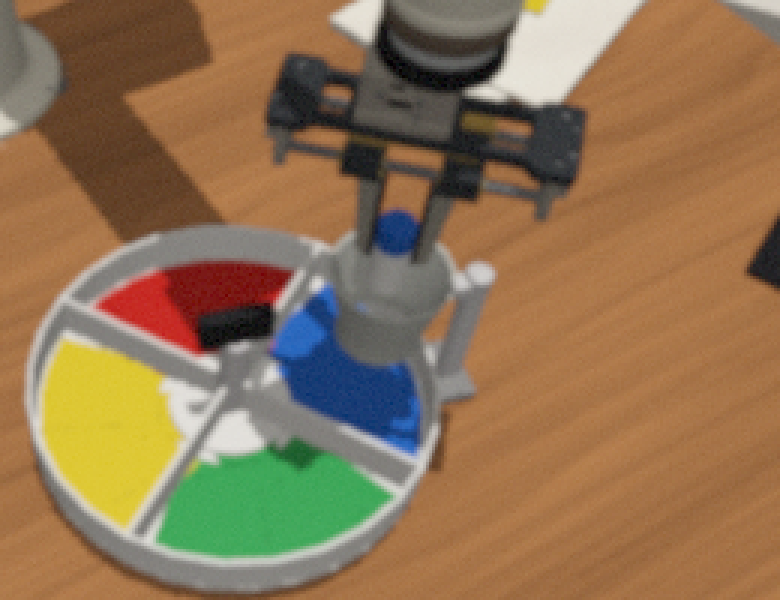

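Request:
arm_command --pt "0.04 0.018 -0.04 0" --pt "0 0 0 0" --pt "0 0 0 0"

```text
t: 15.05
tool_pos: [0.557, 0.128, 0.1979]
tool_rot: [3.104, 1.545, 2.282]
wrist_force: [-0.5, -0.6, -0.2]
finger_gap: 0.0273
```

Run:
```python
from h import *
go([.5505,.1345,.195],.785)
s=read_camera("scene");cv2.imwrite("pics/scene9.png",s[80:280,270:530].repeat(3,0).repeat(3,1))
print([(x["at"],x["confidence"]) for x in tip_of("blue_bottle","scene")][:2])
```

```text
t 15.05 pos [0.557  0.128  0.1979] yaw_y 0.749 gap 0.0273 j [ 0.    0.17  1.62  0.02  1.37 -0.75]
R [[-0.02, 0.73, 0.68], [0.02, 0.68, -0.73], [-1.0, 0.0, -0.03]]
shift units [ 0.016 -0.002 -0.045] mm [ 3.2 -0.4 -9.1]
turn units about tool x -0.0116 or 0.9884
[([0.5529, 0.1378, 0.1469], 0.89), ([0.3598, -0.2903, -0.0031], 0.66)]
```

View pics/scene9.png

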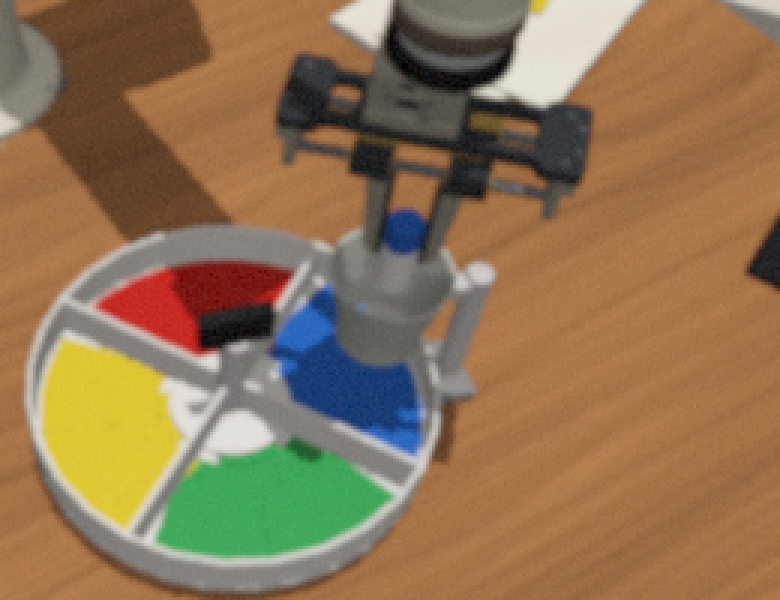

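Centred within a few mm; bottle bottom is in the mouth. Release.

Request:
arm_command --pt "0 0 0 0" --pt "0 0 0 0" --pt "0 0 0 0" --pt "0 0 0 0" --pt "0 0 0 0" --pt "0 0 0 0" --pt "0 0 0 0" --pt "0 0 0 0" --fingers 0.6

```text
t: 15.95
tool_pos: [0.5575, 0.1276, 0.1986]
tool_rot: [3.075, 1.546, 2.252]
wrist_force: [0.2, -0.1, -0.5]
finger_gap: 0.055
```

Request:
arm_command --pt "-0.15 0 0 0" --pt "-0.2 0 0 0" --pt "-0.2 0 0 0" --pt "-0.1 -0.15 0.1 0" --pt "0 -0.2 0.12 0" --pt "0 -0.2 0.12 0" --pt "0 -0.2 0.12 0" --pt "0 -0.2 0.12 0" --pt "0 -0.2 0.12 0" --pt "0 -0.2 0.12 0" --pt "0 -0.2 0.12 0" --pt "0 0 0 0" --pt "0 0 0 0"

```text
t: 17.25
tool_pos: [0.4563, -0.2363, 0.329]
tool_rot: [3.102, 1.549, 2.282]
wrist_force: [-0.2, 0.3, 0.1]
finger_gap: 0.0552
```

Run:
```python
from h import *
for c in("scene","top"):
    s=read_camera(c);x=270 if c=="scene" else 160
    cv2.imwrite(f"pics/{c}10.png",s[100:300,x:x+260].repeat(3,0).repeat(3,1))
    print(c,[(x["at"],x["confidence"]) for x in tip_of("blue_bottle",c)])
    if c=="top":
        m=cv2.inRange(cv2.cvtColor(s,cv2.COLOR_BGR2HSV),(0,0,0),(180,255,50))
        k=np.zeros_like(m);cv2.circle(k,(288,190),22,255,-1)
        _,lab,st,ce=cv2.connectedComponentsWithStats(m&k)
        for j in range(1,len(st)):
            if st[j][4]>60:
                v,u=np.where(lab==j); w=px2w("top",np.c_[u,v],.14)[:,:2]
                e,V=np.linalg.eigh(np.cov(w.T)); print("bar",w.mean(0),np.sqrt(e*12),np.arctan2(V[1,1],V[0,1])%np.pi)
print(get_obs()["wrist_force"],get_obs()["dq"].round(3))
```

```text
scene [([0.4431, -0.3903, 0.0004], 0.69), ([0.3599, -0.2929, -0.0016], 0.64), ([0.5519, 0.1379, 0.0229], 0.56), ([0.5019, -0.3789, 0.0014], 0.52)]
top [([0.5489, 0.1371, 0.0265], 0.68)]
bar [0.51386559 0.01818479] [0.01821378 0.05876997] 1.2577725485063236
[ 0.63743363 -0.37223885 -0.04989607] [ 0.005 -0.001  0.001 -0.002 -0.    -0.002]
```

View pics/scene10.png

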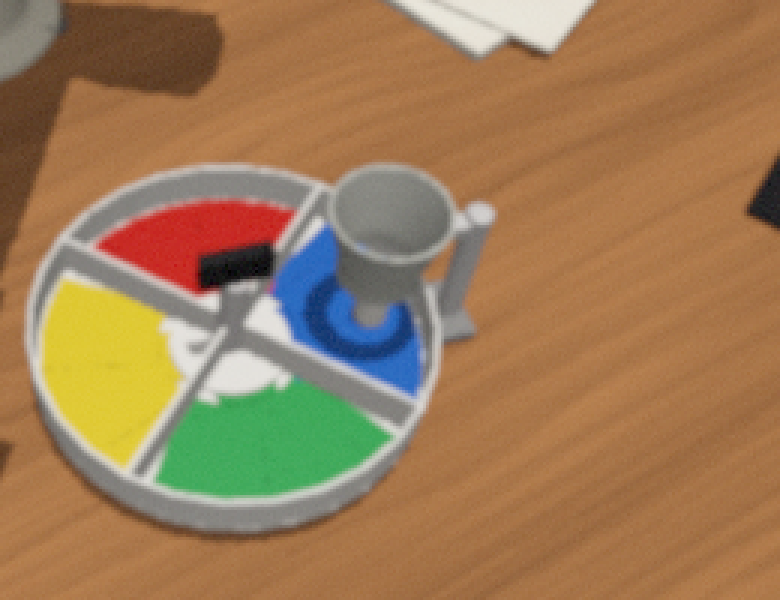

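View pics/top10.png

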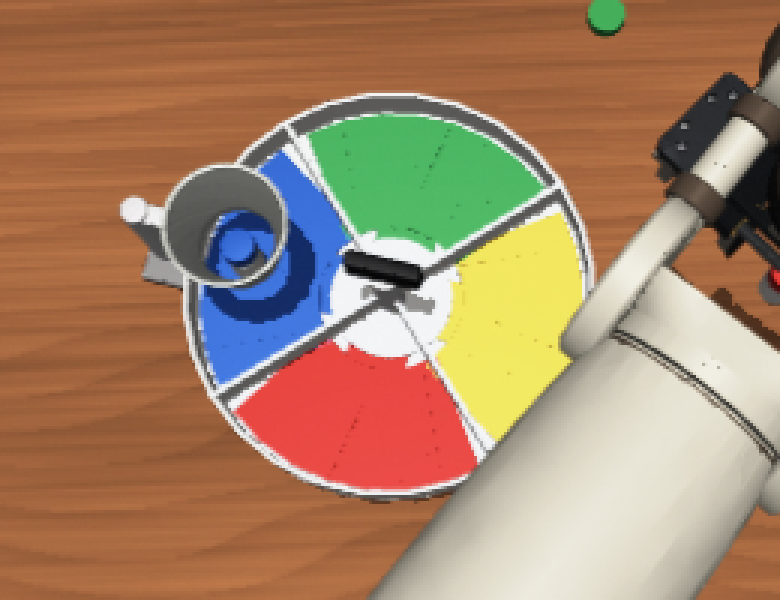

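The bottle stands upright in the blue compartment below the outlet: its blue cap is at (238,247) in the top crop and its body at (368,315) in the scene crop. The arm is well clear.

```bash
python3 -c "
from workcell import *
print(sign_off())"
```

```text
the job is handed in; nothing more can be done
None
```

I turned the turntable about 0.9 rad clockwise by its handle until the blue compartment sat under the chute. I then dropped the blue-capped bottle through the chute and handed the job in at about 17.5 s. No verdict was reported.

**Final checks:**
- **Turntable:** the handle bar lies at 1.258 rad and the chute at about 1.27 rad as seen from the axis, so the error is about 0.02 rad against the 0.22 rad allowed. It did not change when the bottle fell.
- **Bottle:** it stands upright on the blue floor at about (0.55, 0.137, 0.025) m. Both cameras agree within 4 mm.
- **Robot:** the arm is well away with the gripper open and reads almost no contact force.

**Off plan:** the arm drifted on the descent, so I gripped the bottle about 16 mm higher and 8 mm off-centre from where I aimed. It held. I measured the offset above the chute and corrected it before letting go.

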